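# Lock the quick-change chuck that holds the wheel brush

## Task

Two quick-change chucks stand on the bench, both unlocked. Lock the one that holds the wheel brush: pull its spring collar up, turn it clockwise (seen from above) past the brass bridge from the red mark to the green mark, and let it spring fully back down there. Leave the chuck with the green grinding point as it is, and let go.

Things in the scene. Friction and masses are not known exactly. Their poses are not given: they have to be found in the camera images.
- brush_grip (a point): Grip point on the upright axis of the brush chuck's collar, 32 mm above its underside, 75 mm above the table; rises with it. The collar is a round knurled aluminium drum, 40 mm across, 42 mm high, gripped across its diameter from straight above in any yaw; keep fingertips 12 mm above its underside, clear of the crown. The wheel brush, 20 mm across, stands out of its top, up to z 110 mm.
- brush_lift (a joint): How far that collar is pulled up, m: 0 fully down, 0.018 upper stop. A spring presses it down with 5 N at 0, 9.5 N at the top. An orange lug on its lower rim hangs in a crown on the blue housing (72 mm wide, bolted down); a brass bridge between the released and the locked notch blocks the lug, which clears it above 0.010; turn at about 0.014.
- brush_turn (a joint): Turn of that collar, rad, growing clockwise seen from above; stops at 0 and 1.48. It starts released (lug at the red mark) at 0 to 0.12. Locked (lug in the notch at the green mark): 1.08 to 1.48, so aim for 1.28. With the lug down it cannot pass between the two. It turns easily (0.015 N m) and stays where it is left.
- stone_pointer (a point): Outer tip of the orange lug on the collar of the other chuck, alike in make but with a small green grinding cone on its shank; 31 mm from that collar's axis, 46 mm above the table. That collar is to be left as it is.

How it is judged:
On the way:
1. the brush chuck's collar is pulled up more than 8 mm against its spring (value of joint brush_lift above 0.008 m), for 0.1 s.
At the end, for the whole second after the job is handed in: The brush chuck's collar is turned clockwise into its locked notch (more than 1.05 rad) and is sprung back down (lift under 3 mm); the tip of the other chuck's lug is within 10 mm of where it was (value of joint brush_turn above 1.05 rad and value of joint brush_lift below 0.003 m and distance of stone_pointer from where it was at the start of the episode below 0.01 m); the robot touches nothing.
It fails at once if the other chuck's collar is lifted or turned (the tip of its lug moves more than 10 mm) (distance of stone_pointer from where it was at the start of the episode above 0.01 m).
It also fails if it takes over 40 s, if anything falls off the work surface, if the arm or the gripper's body presses on something with over 40 N, if the wrist force passes 120 N, or if a joint passes its speed limit or range.

## Robot

A 7-joint arm with a two-finger parallel gripper is mounted at the origin on a cart in front of the work surface, level with it; the furniture and walls round the work are solid. World frame = base frame: x ahead of the robot, y to its left, z up, the work surface at z = 0. Lengths are in m, angles in rad, forces in N, time in s.
With the tool pointing down it reaches from about 0.425 to 0.95 m from the base axis. Payload 16.7 kg.
Tool frame: the origin (TCP) lies between the finger pads; the fingertips stand 17 mm ahead of it and the grasp point (between the pads) lies 2 mm behind it; z points along the fingers, y is the line along which they close (so a half turn about z gives the same grasp; the last joint's range is limited). The gripper opens to 94 mm and grips with 3 to 60 N. Pads are 16 mm wide; open, the fingers measure 119 mm over their backs; the gripper's body (75 mm by 177 mm) begins 78 mm behind the grasp point.
Start: joints at [-1.31, 0.426, 0.074, 1.606, -0.034, 1.111, -0.067], TCP at [0.269, 0.619, 0.222] pointing down, gripper open.
Joint ranges: [-2.85, 2.85], [-0.5, 2.14], [-1.23, 1.37], [0.21, 2.46], [-1.02, 4.16], [0.16, 2.05], [-2.73, 2.73]. Speed limits (rad/s): [1.89, 1.89, 2.39, 2.39, 3.01, 3.01, 3.01].

## Interface

Orientations are given as a unit quaternion [x, y, z, w].
In Python, from workcell import bot gives the robot as it stands. The module is installed in compiled form; this text tells all that it offers.
- The arm moves only by the tool carry_out, never from a script. Its argument "commands" is a list of rows, each a list of 7 numbers: the shift along the world's x, y, z in normalised numbers (1 is 80 cm), then the turn, a rotation vector about the world's x, y, z in normalised numbers (1 is 4 rad), then the finger opening in cm, from 0 to 9.4. In form: [[x, y, z, rx, ry, rz, jaw], ...]. A call has 1 to 20 rows; each row is the pose to reach, as a shift and turn from the pose commanded when the call began; what a row does not reach only later rows make up. A row lasts 1/10 s, in which the tool goes at most 50 mm and 8.59 degrees, less where a joint would pass 70% of its speed; a pose out of reach is approached as far as the arm can. A call with a gripper value outside its range is refused whole. The fingers move at their own pace and stop on an object; the grip force is fixed at half the most. Time passes only in rows, so rows that repeat a pose let the fingers close. It gives the time, the measured TCP pose, the force, the opening and the grip force at its end, in the units of the state.
- bot.read_state(): the state, without advancing time (a new reading comes with each control period).
- bot.camera(name): name is "scene" or "top" or "wrist"; returns a dict with "img" (480x640x3 uint8, red, green, blue), "fx", "fy", "cx", "cy" (pixels), "R" (3x3) and "t" (3): a world point X has camera coordinates R X + t; the wrist camera has in their place "mount" (4x4, takes a point from camera to tool coordinates, whose origin is the TCP and whose axes are the flange's). Camera axes: x right, y down, z forward; pixel columns grow to the right and rows downward; lengths in m; the calibration is good to about 2 mm. A picture is of the moment at which its call begins: read the wrist's pose just before it. There is no depth.
- bot.close_job(): hands the job in; it is judged then, once.
The state is a dict: "t": time; "joints": joint angles; "joint_velocities": joint speeds; "joint_torque": joint torques, N m; "tool_pos": TCP position; "ee_rot": TCP orientation; "contact_force": force on the tool from outside, world axes, zero at the start; "torque": the same for the moment, N m; "gripper_width": opening from 0.0 (shut) to 1.0 (fully open); "finger_force": force on a finger pad.
Only numpy, scipy, OpenCV 4.12 (cv2) and the standard library are available. Lean on these libraries where they do the work, as an engineer would, in place of code of your own. Each camera call takes 0.05 s, during which the arm holds its last target. There are 200 camera calls.

## Working session

There is one attempt and no reset: what is moved stays moved. The work goes in short steps, Python scripts to look and compute and a tool call to move; the robot and the scene stay as the last step left them, time stands still between calls to the robot, and variables do not carry over. Pictures are saved under pics/ and viewed, at most 10 in all, crops included, and the job is handed in when it is done.

Besides the shell and the picture viewer there is one more tool, called after "Call:" as a command line: name --pt "numbers of a row" for each row, then --argument value for the rest. carry_out: Moves the arm, as the interface text tells. Its arguments: {"type":"object","properties":{"commands":{"type":"array"}},"required":["commands"]}

```bash
mkdir -p pics; python3 - <<'E'
from workcell import bot
import cv2,pickle
s=bot.read_state();print({k:s[k] for k in('t','tool_pos','ee_rot','gripper_width','contact_force')})
d={}
for n in('scene','top'):
    c=bot.camera(n);d[n]=c;cv2.imwrite(f'pics/{n}0.png',c['img'][:,:,::-1]);print(n,c['fx'],c['cx'],c['cy'],c['R'],c['t'])
pickle.dump(d,open('c0.pkl','wb'))
E
```

```text
{'t': 0.0, 'tool_pos': array([0.2688325 , 0.61869517, 0.22178345]), 'ee_rot': array([ 2.03524686e-01,  9.79069606e-01, -6.35206450e-04, -7.77960027e-05]), 'gripper_width': 0.9992700870245472, 'contact_force': array([0.63976755, 0.01295806, 0.15342742])}
scene 623.6067221668617 323.85276100868896 231.55267570626424 [[-0.42715134 -0.90389225  0.02281514]
 [-0.50369731  0.21692512 -0.83620124]
 [ 0.75088665 -0.3686764  -0.54794795]] [0.30752863 0.33951301 0.55888058]
top 448.0043953898945 317.21126768061663 240.74594381933682 [[-0.00894574 -0.9997715  -0.01941459]
 [-0.99855228  0.00996131 -0.05285938]
 [ 0.05304069  0.01891362 -0.99841322]] [0.10280809 0.5421203  0.93710081]
```

View pics/scene0.png

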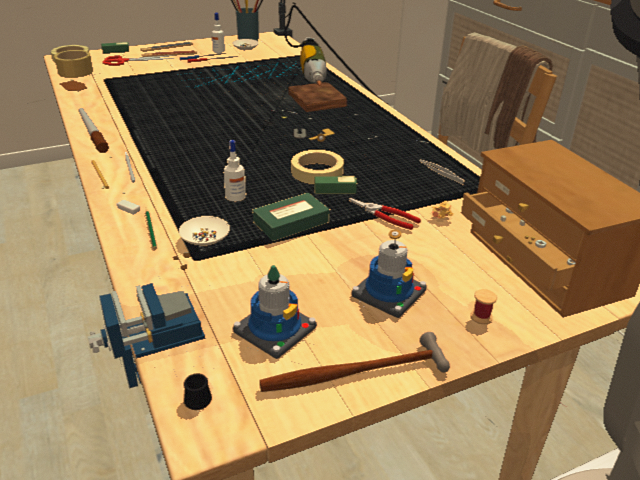

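View pics/top0.png

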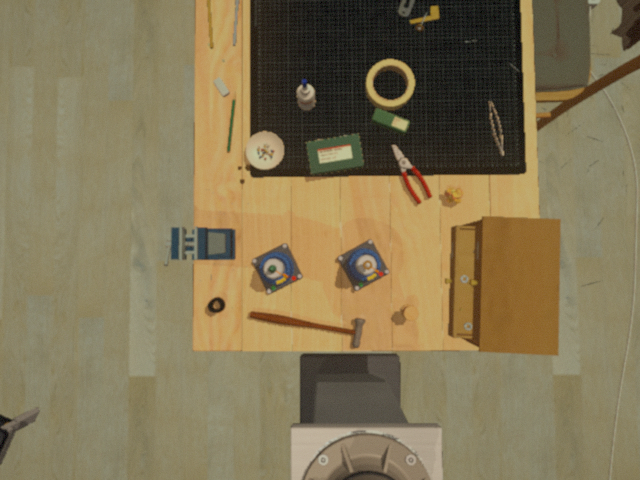

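The scene view shows the green-cone chuck at about (273,300) and the brush chuck, with its ring-shaped wheel, at about (395,262). In the top view they are at about (277,268) and (363,265). Next I'll triangulate the brush collar and zoom in.

```bash
cat > h.py <<'E'
import numpy as np
def ray(c,u,v):
    R,t=np.array(c['R']),np.array(c['t'])
    return -R.T@t, R.T@np.array([(u-c['cx'])/c['fx'],(v-c['cy'])/c['fy'],1])
def plane(c,u,v,z):
    o,d=ray(c,u,v); return o+d*(z-o[2])/d[2]
def tri(rs):
    A=np.zeros((3,3));b=np.zeros(3)
    for o,d in rs:
        d=d/np.linalg.norm(d);P=np.eye(3)-np.outer(d,d);A+=P;b+=P@o
    x=np.linalg.solve(A,b)
    return x,[np.linalg.norm(np.cross(x-o,d/np.linalg.norm(d))) for o,d in rs]
def wcam(c,s):
    from scipy.spatial.transform import Rotation as Ro
    T=np.eye(4);T[:3,:3]=Ro.from_quat(s['ee_rot']).as_matrix();T[:3,3]=s['tool_pos']
    W=np.linalg.inv(T@np.array(c['mount']));return dict(c,R=W[:3,:3],t=W[:3,3])
def proj(c,X):
    p=np.array(c['R'])@X+c['t'];return p[0]/p[2]*c['fx']+c['cx'],p[1]/p[2]*c['fy']+c['cy']
E
python3 - <<'E'
import pickle,cv2,numpy as np
from h import *
d=pickle.load(open('c0.pkl','rb'));T,S=d['top'],d['scene']
for n,a,b in(('brush',(367,265),(396,236)),('stone',(276,269),(274,272))):
    print(n,tri([ray(T,*a),ray(S,*b)]),plane(T,*a,.085))
a=cv2.resize(T['img'][230:300,240:400],None,fx=5,fy=5,interpolation=2)[:,:800]
b=cv2.resize(S['img'][220:320,345:445],None,fx=2.4,fy=2.4,interpolation=2)
b2=cv2.resize(S['img'][260:360,225:325],None,fx=2.4,fy=2.4,interpolation=2)
o=np.zeros((590,800,3),np.uint8);o[:350]=a;o[350:,:240]=b;o[350:,250:490]=b2
cv2.imwrite('pics/z.png',o[:,:,::-1])
from workcell import bot
c=bot.camera('wrist');print(c['mount'],c['fx'],c['cx'],c['cy'])
E
```

```text
brush (array([4.90502758e-01, 2.97943342e-04, 1.03216612e-01]), [np.float64(0.0006147208464710149), np.float64(0.0006147208464711121)]) [ 0.49078267 -0.00083675  0.085     ]
stone (array([0.48617232, 0.17997719, 0.09706071]), [np.float64(0.0037051550635817734), np.float64(0.0037051550635817374)]) [0.48452065 0.17793364 0.085     ]
[[-4.45505211e-04 -9.67825407e-01 -2.51622302e-01  7.30307505e-02]
 [ 9.99999898e-01 -4.11804942e-04 -1.86588706e-04  1.76824011e-04]
 [ 7.69659830e-05 -2.51622359e-01  9.67825492e-01 -1.61780698e-01]
 [ 0.00000000e+00  0.00000000e+00  0.00000000e+00  1.00000000e+00]] 373.5700742578996 327.78536802964186 238.81623122817314
```

View pics/z.png

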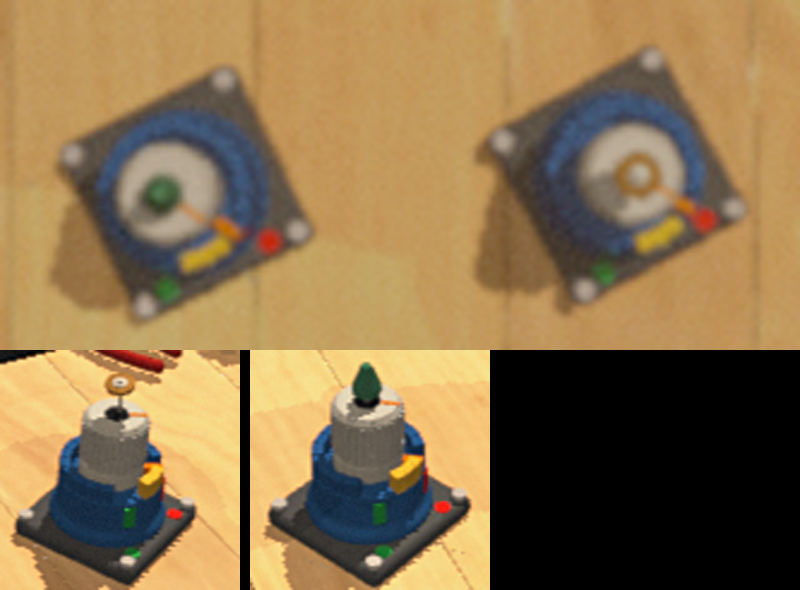

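The crops show both lugs at the red marks. The brush wheel is at about (367,265) in the top view and triangulates to (0.490, 0.000, 0.103), which fits a brush topping out at 110 mm. I'll move above it with the closing axis at about +37°, so the clockwise turn runs through the middle of j7's range.

Careful with the scale: shifts go in shares of 80 cm and turns go in shares of 4 rad. That gives: -62 cm / 80 = -0.775, 22 cm / 80 = 0.275, -0.5 rad / 4 = -0.125.

Call:
carry_out --pt "0.275 -0.775 0 0 0 -0.125 9.4" --pt "0.275 -0.775 0 0 0 -0.125 9.4" --pt "0.275 -0.775 0 0 0 -0.125 9.4" --pt "0.275 -0.775 0 0 0 -0.125 9.4" --pt "0.275 -0.775 0 0 0 -0.125 9.4" --pt "0.275 -0.775 0 0 0 -0.125 9.4" --pt "0.275 -0.775 0 0 0 -0.125 9.4" --pt "0.275 -0.775 0 0 0 -0.125 9.4" --pt "0.275 -0.775 0 0 0 -0.125 9.4" --pt "0.275 -0.775 0 0 0 -0.125 9.4" --pt "0.275 -0.775 0 0 0 -0.125 9.4" --pt "0.275 -0.775 0 0 0 -0.125 9.4" --pt "0.275 -0.775 0 0 0 -0.125 9.4" --pt "0.275 -0.775 0 0 0 -0.125 9.4" --pt "0.275 -0.775 0 0 0 -0.125 9.4" --pt "0.275 -0.775 0 0 0 -0.125 9.4" --pt "0.275 -0.775 0 0 0 -0.125 9.4" --pt "0.275 -0.775 0 0 0 -0.125 9.4"

```text
t: 1.95
tool_pos: [0.4887, 0.0004, 0.2225]
ee_rot: [0.438, 0.899, 0.0, -0.0]
contact_force: [0.6, 0.4, 0.5]
gripper_width: 1.002
finger_force: 0.0
```

```bash
python3 - <<'E'
from workcell import bot
from h import *
import cv2,pickle
s=bot.read_state();c=bot.camera('wrist');pickle.dump((c,s),open('w1.pkl','wb'))
print(s['t'],s['tool_pos'],s['ee_rot'],s['joints'],s['contact_force'])
w=wcam(c,s);print(proj(w,np.array([.4905,.0003,.103])),proj(w,np.array([.4905,.0003,.085])))
cv2.imwrite('pics/w1.png',c['img'][:,:,::-1])
E
```

```text
1.95 [4.88731254e-01 3.81829364e-04 2.22452990e-01] [ 4.38446484e-01  8.98757281e-01  1.13602235e-04 -1.32721151e-04] [-0.66500889  0.12193801  0.58516514  2.03947818 -0.08022288  1.00188582
  0.62307777] [0.59852605 0.39065001 0.50743595]
(np.float64(329.4466673530947), np.float64(240.26482118892386)) (np.float64(329.34557846538013), np.float64(234.7028155858958))
```

View pics/w1.png

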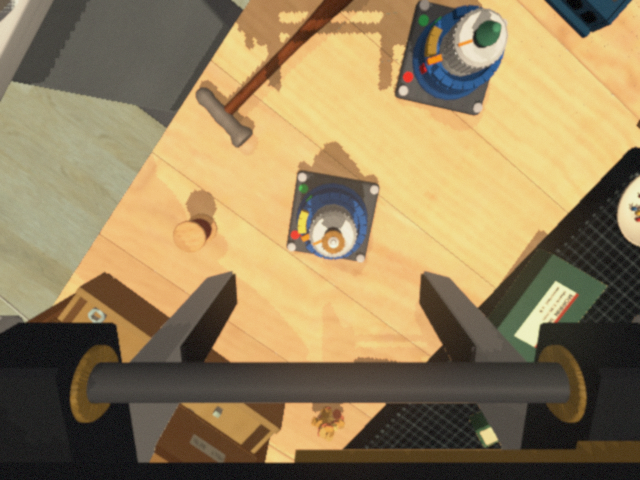

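The wrist view shows the brush hub at about (333,242), against a predicted (329,240), so it is about 3 mm off. The fingers straddle it, with the lug and red mark at about (295,235). Next I'll fit the brush ring by colour in all three views.

```bash
python3 - <<'E'
import pickle,cv2
from h import *
d=pickle.load(open('c0.pkl','rb'));c,s=pickle.load(open('w1.pkl','rb'))
V={'top':(d['top'],(367,265),9),'scene':(d['scene'],(396,236),10),'w':(wcam(c,s),(333,242),17)}
print(cv2.cvtColor(c['img'],cv2.COLOR_RGB2HSV)[236:250:2,318:350:3].reshape(-1,3)[:40].tolist())
rs=[]
for n,(k,(u,v),r) in V.items():
    h=cv2.cvtColor(k['img'],cv2.COLOR_RGB2HSV)[v-r:v+r,u-r:u+r]
    m=((h[...,0]>4)&(h[...,0]<25)&(h[...,1]>(90 if n!='scene' else 120))).astype(np.uint8)
    if n=='scene':m[:]=m*(h[...,2]<215)
    N,L,st,ce=cv2.connectedComponentsWithStats(m,connectivity=8)
    i=min(range(1,N),key=lambda i:np.hypot(*(ce[i]-r))+ (99 if st[i,4]<15 else 0))
    x,y,w,hh=st[i,:4];p=(x+(w-1)/2+u-r,y+(hh-1)/2+v-r)
    print(n,st[i],ce[i]+[u-r,v-r],p)
    for row in m:print(''.join('.#'[q] for q in row))
E
```

```text
[[21, 30, 241], [23, 39, 236], [15, 127, 195], [16, 168, 204], [16, 151, 204], [15, 126, 184], [16, 154, 199], [16, 164, 201], [17, 110, 207], [23, 29, 240], [23, 30, 239], [22, 31, 241], [18, 74, 221], [16, 160, 191], [16, 164, 198], [16, 81, 217], [17, 56, 210], [16, 80, 216], [16, 161, 203], [16, 155, 201], [22, 41, 237], [25, 26, 240], [18, 89, 237], [16, 155, 221], [15, 163, 199], [15, 136, 203], [18, 56, 220], [18, 48, 207], [18, 53, 221], [16, 136, 208], [16, 167, 203], [20, 62, 230], [25, 28, 239], [17, 168, 240], [17, 123, 226], [16, 168, 204], [15, 123, 214], [17, 54, 219], [23, 30, 238], [20, 47, 228]]
top [ 5  4 13 14 71] [368.42253521 266.        ] (np.float64(369.0), np.float64(266.5))
..................
..................
..................
..................
.........#........
.......#####......
......#######.....
.....####..###....
.....###....##....
.....###....##....
.....###...###....
.....##########...
......###########.
.......#.##....###
................##
................##
.................#
...............###
scene [  0   0  20  14 136] [395.99264706 231.558
[... 1046 characters left out ...]

.....########.........######......
...##########.........#######.....
############...........######.....
############...........######.....
###...######...........######.....
#.....#######..........######.....
......#######.........#######.....
......########.......########.....
.......########.....########......
........###################.......
........###################.......
..........################........
...........##############.........
............##########............
..............######..............
..................................
..................................
#.................................
###...............................
########..........................
```

```bash
python3 - <<'E'
import pickle
from h import *
d=pickle.load(open('c0.pkl','rb'));c,s=pickle.load(open('w1.pkl','rb'));W=wcam(c,s)
r=[ray(d['top'],367.3,264.5),ray(d['scene'],394.7,234.7),ray(W,333.3,241.7)]
for q in(r,r[:2],r[1:],r[::2]):print(tri(q))
for z in(.1,.105,.11):print(plane(W,333.3,241.7,z),plane(d['top'],367.3,264.5,z),plane(d['scene'],394.7,234.7,z))
E
```

```text
(array([0.49247123, 0.0008702 , 0.10445647]), [np.float64(0.0008674728517660376), np.float64(0.00022199273429035973), np.float64(0.0010768884980354076)])
(array([0.49192765, 0.00062462, 0.10460316]), [np.float64(0.0003001641979418305), np.float64(0.00030016419794186386)])
(array([0.49311315, 0.00090676, 0.10396041]), [np.float64(0.0005994582574056572), np.float64(0.0005994582574057118)])
(array([0.49224947, 0.00144545, 0.10791956]), [np.float64(0.0009045104385973096), np.float64(0.0009045104385972165)])
[0.49411186 0.00063147 0.1       ] [ 4.91769661e-01 -5.78317540e-05  1.00000000e-01] [ 0.49791276 -0.00303731  0.1       ]
[0.49322647 0.00163926 0.105     ] [4.91774169e-01 4.02293884e-04 1.05000000e-01] [0.49154589 0.00124119 0.105     ]
[0.49234109 0.00264704 0.11      ] [0.49177868 0.00086242 0.11      ] [0.48517902 0.00551968 0.11      ]
```

In the tool's units: -6 cm / 80 = -0.075, -4 cm / 80 = -0.05.

Call:
carry_out --pt "0.0038 0.0013 -0.05 0 0 0 9.4" --pt "0.0038 0.0013 -0.075 0 0 0 9.4" --pt "0.0038 0.0013 -0.075 0 0 0 9.4" --pt "0.0038 0.0013 -0.075 0 0 0 9.4" --pt "0.0038 0.0013 -0.075 0 0 0 9.4"

```text
t: 2.5
tool_pos: [0.4926, 0.0003, 0.1636]
ee_rot: [0.439, 0.898, 0.001, 0.001]
contact_force: [-0.3, 0.7, 1.1]
gripper_width: 0.999
finger_force: 0.0
```

```bash
python3 - <<'E'
from workcell import bot
from h import *
import cv2,pickle
s=bot.read_state();c=bot.camera('wrist');pickle.dump((c,s),open('w2.pkl','wb'))
w=wcam(c,s);print(s['tool_pos'],proj(w,np.array([.4925,.001,.1045])))
cv2.imwrite('pics/w2.png',c['img'][:,:,::-1])
E
```

```text
[4.92571511e-01 2.84456648e-04 1.63636462e-01] (np.float64(328.2275710390472), np.float64(262.2134857799483))
```

View pics/w2.png

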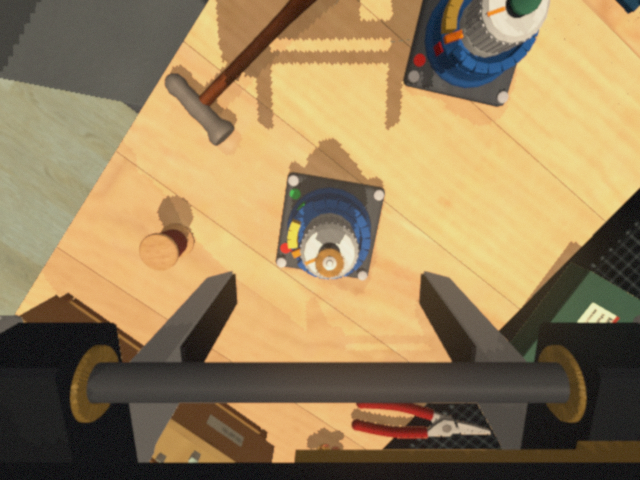

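The hub is at about (329.5,263.5), within about 1 px of the prediction and midway between the fingers. I'll descend and grip.

In the tool's units: -9 cm / 80 = -0.1125, -8 cm / 80 = -0.1.

Call:
carry_out --pt "0 0 -0.0375 0 0 0 9.4" --pt "0 0 -0.075 0 0 0 9.4" --pt "0 0 -0.1 0 0 0 9.4" --pt "0 0 -0.1125 0 0 0 9.4" --pt "0 0 -0.1125 0 0 0 9.4" --pt "0 0 -0.1125 0 0 0 6" --pt "0 0 -0.1125 0 0 0 4.5" --pt "0 0 -0.1125 0 0 0 3.5" --pt "0 0 -0.1125 0 0 0 3.5" --pt "0 0 -0.1125 0 0 0 3.5" --pt "0 0 -0.1125 0 0 0 3.5"

```text
t: 3.65
tool_pos: [0.492, 0.0001, 0.0726]
ee_rot: [0.439, 0.898, 0.0, 0.0]
contact_force: [-0.2, 0.3, 0.2]
gripper_width: 0.521
finger_force: 0.0
```

Call:
carry_out --pt "0 0 0 0 0 0 3" --pt "0 0 0 0 0 0 3" --pt "0 0 0 0 0 0 3" --pt "0 0 0 0 0 0 3" --pt "0 0 0 0 0 0 3" --pt "0 0 0 0 0 0 3"

```text
t: 4.25
tool_pos: [0.493, 0.0007, 0.0728]
ee_rot: [0.439, 0.898, 0.001, 0.001]
contact_force: [5.1, 4.3, -1.0]
gripper_width: 0.423
finger_force: 30.0
```

In the tool's units: 1.4 cm / 80 = 0.0175, 0.05 cm / 80 = 0.0006.

Call:
carry_out --pt "0.0006 0.0006 0.0038 0 0 0 3" --pt "0.0006 0.0006 0.0075 0 0 0 3" --pt "0.0006 0.0006 0.0113 0 0 0 3" --pt "0.0006 0.0006 0.015 0 0 0 3" --pt "0.0006 0.0006 0.0175 0 0 0 3" --pt "0.0006 0.0006 0.0175 0 0 0 3" --pt "0.0006 0.0006 0.0175 0 0 0 3"

```text
t: 4.95
tool_pos: [0.493, 0.0008, 0.0865]
ee_rot: [0.439, 0.898, 0.0, 0.0]
contact_force: [6.1, 2.3, -8.7]
gripper_width: 0.422
finger_force: 29.9
```

The 8.7 N downward force matches the spring at about 14 mm, so the collar lifted without slipping. Next I'll turn it clockwise.

In the tool's units: -1.24 rad / 4 = -0.31.

Call:
carry_out --pt "0 0 0 0 0 -0.025 3" --pt "0 0 0 0 0 -0.05 3" --pt "0 0 0 0 0 -0.075 3" --pt "0 0 0 0 0 -0.1 3" --pt "0 0 0 0 0 -0.125 3" --pt "0 0 0 0 0 -0.15 3" --pt "0 0 0 0 0 -0.175 3" --pt "0 0 0 0 0 -0.2 3" --pt "0 0 0 0 0 -0.225 3" --pt "0 0 0 0 0 -0.25 3" --pt "0 0 0 0 0 -0.275 3" --pt "0 0 0 0 0 -0.3 3" --pt "0 0 0 0 0 -0.31 3" --pt "0 0 0 0 0 -0.31 3" --pt "0 0 0 0 0 -0.31 3"

```text
t: 6.45
tool_pos: [0.4926, 0.0009, 0.0864]
ee_rot: [0.879, 0.477, 0.0, 0.0]
contact_force: [4.5, 2.5, -9.9]
gripper_width: 0.42
finger_force: 29.9
```

```bash
python3 - <<'E'
from workcell import bot
import cv2
s=bot.read_state();print(s['tool_pos'],s['torque'],s['contact_force'],s['joints'])
from scipy.spatial.transform import Rotation as R;print(R.from_quat(s['ee_rot']).as_matrix()[:,1])
c=bot.camera('scene')['img'];b=bot.camera('wrist')['img']
import numpy as np
o=np.hstack([cv2.resize(c[200:330,330:450],(400,433),interpolation=2),cv2.resize(b[170:300,260:380],(400,433),interpolation=2)])
cv2.imwrite('pics/t.png',o[:,:,::-1])
E
```

```text
[0.49255587 0.00093    0.08635064] [ 0.62447208 -0.90769904  0.01237593] [ 4.45221957  2.47135652 -9.94100935] [-0.81641875  0.43134438  0.84641407  2.1645599  -0.4824824   0.74080331
 -0.22632566]
[ 8.37978795e-01 -5.45702790e-01  6.26827262e-05]
```

View pics/t.png

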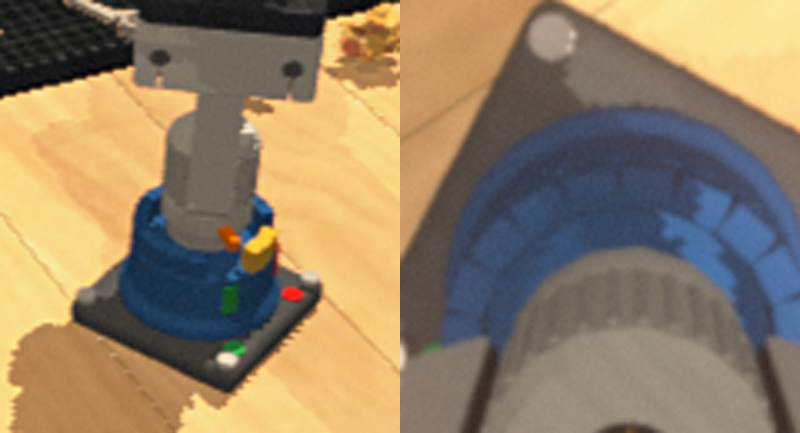

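The scene crop shows the orange lug, raised at (230,237), past the bridge and straight above the green mark at (230,298). I'll lower it and let go.

In the tool's units: -1.4 cm / 80 = -0.0175, -1.2 cm / 80 = -0.015.

Call:
carry_out --pt "0 0 -0.005 0 0 0 3" --pt "0 0 -0.01 0 0 0 3" --pt "0 0 -0.015 0 0 0 3" --pt "0 0 -0.0175 0 0 0 3" --pt "0 0 -0.0175 0 0 0 3" --pt "0 0 -0.0175 0 0 0 3"

```text
t: 7.15
tool_pos: [0.4928, 0.0008, 0.0726]
ee_rot: [0.879, 0.476, 0.0, -0.0]
contact_force: [1.0, 4.5, 5.5]
gripper_width: 0.415
finger_force: 30.0
```

In the tool's units: 15 cm / 80 = 0.1875, 12 cm / 80 = 0.15.

Call:
carry_out --pt "0 0 0 0 0 0 6" --pt "0 0 0 0 0 0 9.4" --pt "0 0 0 0 0 0 9.4" --pt "0 0 0 0 0 0 9.4" --pt "0 0 0 0 0 0 9.4" --pt "0 0 0 0 0 0 9.4" --pt "0 0 0 0 0 0 9.4" --pt "0 0 0.05 0 0 0 9.4" --pt "0 0 0.1 0 0 0 9.4" --pt "0 0 0.15 0 0 0 9.4" --pt "0 0 0.1875 0 0 0 9.4" --pt "0 0 0.1875 0 0 0 9.4" --pt "0 0 0.1875 0 0 0 9.4"

```text
t: 8.45
tool_pos: [0.4925, 0.0012, 0.2226]
ee_rot: [0.879, 0.476, 0.001, -0.0]
contact_force: [-0.3, -0.5, -0.7]
gripper_width: 0.996
finger_force: 0.0
```

```bash
python3 - <<'E'
from workcell import bot
import cv2,pickle
import numpy as np
c=bot.camera('scene')['img'];p=pickle.load(open('c0.pkl','rb'))['scene']['img']
o=np.hstack([cv2.resize(x[220:350,220:460],(400,217),interpolation=2) for x in(p,c)])
q=np.hstack([cv2.resize(x[220:330,335:455],(400,367),interpolation=2) for x in(p,c)])
cv2.imwrite('pics/e.png',np.vstack([o,q])[:,:,::-1])
E
```

```text
(no output)
```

View pics/e.png

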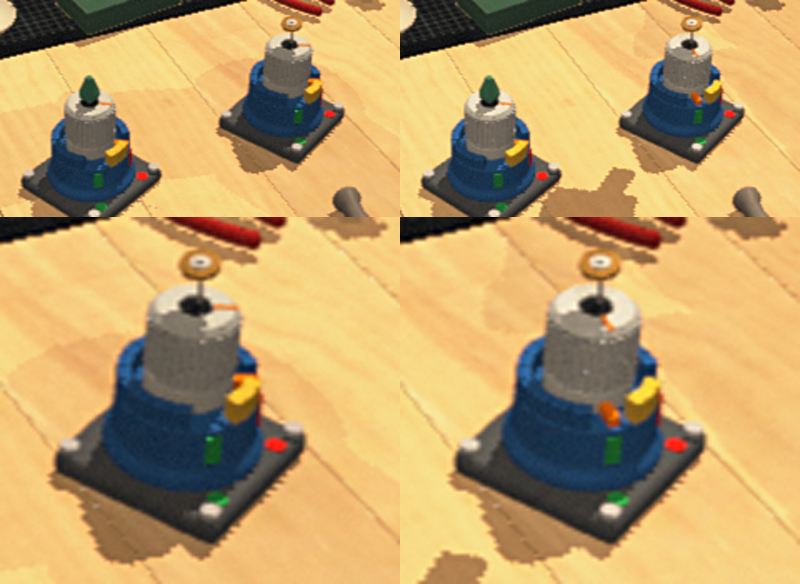

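The before/after pair shows the brush lug down in the notch above the green mark at (609,412). The collar top is at its original height, and the stone chuck is unchanged.

```bash
python3 -c "
from workcell import bot
print(bot.close_job())"
```

```text
the job is handed in; nothing more can be done
None
```

The brush chuck is locked: its lug is sprung fully down at the green mark, the green-point chuck is untouched, the gripper is clear, and the job is handed in (no verdict was returned).

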